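# Spread the snap ring over the wheel's axle stub

### The job

Tip the loose orange dust lid up by its white tab until it leans clearly, lift it off the trolley wheel and lay it on the green mat. Then take the red-handled pliers, squeeze them until the snap ring on their tips is fully spread, and lower the spread ring level and gently over the axle stub to the dark groove. Finish holding it there, pliers gripped in the air, ring fully spread around the groove and not resting on the wheel, and leave everything else on the bench alone.

Things in the scene. Friction and masses are not known exactly. Their poses are not given: they have to be found in the camera images.
- wheel: Trolley wheel lying flat, fixed: black tyre 120 mm across, top 44 mm above the bench, on a 110 mm square plywood foot. In its middle a steel boss 58 mm across, top at 48 mm; from it rises a bright axle stub 26 mm across, top at 68 mm (last 3 mm taper to 20 mm across). Origin: on the bench under the stub's axis; z up
- groove (a point): centre of the dark groove around the stub (4 mm wide), on the stub's axis, 56 mm above the bench, 8 mm above the boss, 12 mm below the stub's top
- lid: Loose orange dust lid over the wheel's boss, hiding the stub: upside-down cup 68 mm across, 30 mm high, wall 3 mm, about 60 g; its rim rests 44 mm above the bench, 2 mm clear of the boss all round. A white tab stands at its edge on the lid's -x side. Origin: centre of the open rim (underside); z up
- lid_tab (a point): where to pinch the lid's tab, across its 10 mm thickness (along the lid's y): 44 mm from the lid's axis towards its -x, 34 mm above its rim. The tab reaches from 32 to 54 mm from the axis and from 16 to 42 mm above the rim
- mat: green square mat, 130 x 130 mm, 4 mm thick, fixed on the bench to one side of the wheel; origin at the centre of its underside
- rest: pale wooden block 75 mm long (from -57 to +18 mm along its x), 34 mm wide, 24 mm high, fixed on the other side of the wheel; the pliers lie on it. Origin: on the bench, below the pliers' pivots
- pliers: Snap-ring pliers, about 0.17 kg, lying flat. Two red handles run to -x as far as 115 mm, 4 to 16 mm above the origin; steel jaws run 44 mm to +x and end in down-turned tips on which a brass snap ring sits; it cannot come off. Squeezing the handles along y spreads the ring; let go, it closes. Origin: midway between the pivots, underside of the 4 mm plate joining them; x from handles to ring, z up
- pliers_grip (a point): where to squeeze the pliers: midway between the handles, at half height, 70 mm behind the origin, 10 mm above it. Here the handles measure 60 mm over their outsides relaxed (splayed), 36 mm fully spread (then parallel, against a stop: they cannot be overspread). The spring takes 2 N on each handle at first, 9 to 10 N at full spread; squeeze harder to hold it
- ring_center (a point): centre of the snap ring, mid-thickness: 55 mm ahead (+x) of the pliers' origin, 6 mm below it; 125 mm ahead of the grip point and 16 mm below it. Ring 4 mm thick, flat, parallel to the pliers, wire 4 mm wide, open towards the handles. Fully spread it is round, 31 mm inside, 39 mm outside; relaxed it is too narrow for the stub
- spread (a joint): how far one arm of the pliers is turned (rad): 0 relaxed, 0.165 fully spread against the stop
- spray_can: a red and white spray can, 64 mm across, 190 mm tall, standing; to be left alone. Origin: its underside
- glue_bottle: a yellow glue bottle, 52 mm across, 140 mm tall, standing; to be left alone. Origin: its underside
- screw_jar: a glass jar of 60 mm across, 75 mm tall, standing; to be left alone. Origin: its underside
- offcut: a pale wooden offcut, 150 x 45 x 35 mm, lying; to be left alone. Origin: its underside
- tape: a yellow tape measure, 70 x 35 x 65 mm, standing; to be left alone. Origin: its underside
- driver: a blue-handled screwdriver, lying; to be left alone
Things that resemble listed ones, but are neither listed nor needed, are in the scene too. What is meant by the lid is not purple, and is the smaller of those in its own colour. What is shaped like the pliers but pink is not meant.

How it is judged:
On the way, in this order (a step that is already met when the one before it is completed fails the run):
1. the lid is tipped up by its tab over the wheel, leaning at least 8 degrees (angle between lid's own z axis and vertical above 0.14 rad and horizontal distance between lid and wheel below 0.07 m), for 0.1 s.
2. the lid lies released on the green mat (horizontal distance between lid and mat below 0.06 m and height (world z) of lid below 0.045 m and contact force between lid and the fingers below 0.1 N and linear speed of lid below 0.03 m/s), for 0.2 s.
3. the ring is held spread, above the stub's height, before it goes over the stub (value of joint spread above 0.145 rad and height (world z) of ring_center above 0.071 m and contact force between the fingers and pliers above 2 N), for 0.2 s.
At the end, for the whole second after the job is handed in: Pliers gripped (over 2 N), still; ring spread at least 0.145 rad, centre within 3.5 mm of the stub axis and 3 mm of the groove height, level within 7 degrees, under 3 N on the wheel; lid released, at rest on the mat, centre within 60 mm of its centre (all of step 2 and value of joint spread above 0.145 rad and horizontal distance between ring_center and groove below 0.0035 m and z of ring_center in the frame of groove between -0.003 and 0.003 m and angle between pliers's own z axis and vertical below 0.12 rad and contact force between pliers and wheel below 3 N and contact force between the fingers and pliers above 2 N and linear speed of pliers below 0.02 m/s); the arm keeps its last pose, push and grip.
It fails at once if the ring or pliers are forced against the wheel (over 25 N) (contact force between pliers and wheel above 25 N).
It fails at once if another thing on the bench is pushed away (over 30 mm) (distance of any of spray_can, glue_bottle, screw_jar, offcut, tape, driver from where it was at the start of the episode above 0.03 m).
It also fails if it takes over 67 s, if anything falls off the work surface, if the arm or the gripper's body presses on something with over 40 N, if the wrist force passes 120 N, or if a joint passes its speed limit or range.

### The arm

A 7-joint arm with a two-finger parallel gripper is mounted at the origin on the work surface. World frame = base frame: x ahead of the robot, y to its left, z up, the work surface at z = 0. Lengths are in m, angles in rad, forces in N, time in s.
With the tool pointing down it reaches from about 0.35 to 0.9 m from the base axis. Payload 8.1 kg.
Tool frame: the origin (TCP) lies on the centre line of the jaws, within the pads' length; the fingertips stand manip.tip_reach ahead of it and the grasp point (between the pads) lies 11 mm behind it (manip.tip_reach is the distance from the TCP to the fingertips, in m); z points along the fingers, y is the line along which they close (so a half turn about z gives the same grasp; the last joint's range is limited). The gripper opens to 92 mm and grips with 3 to 60 N. Pads are 19 mm wide; open, the fingers measure 130 mm over their backs; the gripper's body (75 mm by 190 mm) begins 47 mm behind the grasp point.
Start: joints at [1.008, 0.434, 0.025, 1.573, -0.012, 1.134, -0.075], TCP at [0.277, -0.56, 0.235] pointing down, gripper open.
Joint ranges: [-2.62, 2.62], [-0.44, 2.09], [-1.27, 1.32], [0.08, 2.57], [-1.32, 4.46], [0.12, 2], [-2.74, 2.74]. Speed limits (rad/s): [2.22, 2.22, 3.01, 3.01, 3.14, 3.14, 3.14].

### API

Orientations are given as [roll, pitch, yaw] about the fixed x, y, z axes, in that order (R = Rz(yaw) Ry(pitch) Rx(roll)).
In Python, from plant import manip gives the robot as it stands. The module is installed in compiled form; this text tells all that it offers.
- The arm moves only by the shell command python3 -m handwheel 'ROWS' [FORCE]. ROWS is a JSON object of lists of equal length, an entry for each row: "jaw": the finger opening in cm, from 0 to 9.18; "dp": the shift along the tool's x, y, z in cm, a list of three; "turn": the turn about the tool's z in degrees. A call has 1 to 8 rows; each row shifts and turns the commanded pose from where the row before left it, along the tool's axes as they then stand; what a row does not reach is not made up. A row lasts 1/12 s, in which the tool goes at most 41.7 mm and 7.16 degrees, less where a joint would pass 70% of its speed; a pose out of reach is approached as far as the arm can. A call with a gripper value outside its range is refused whole. The fingers move at their own pace and stop on an object; FORCE is the grip in N (left out, the last holds). Time passes only in rows, so rows that do not move let the fingers close. It gives the time, the measured TCP pose, the force, the opening and the grip force at its end, in the units of the state.
- manip.observe(): the state, without advancing time (a new reading comes with each control period).
- manip.get_image(name): name is "scene" or "top"; returns the picture (480x640x3 uint8, red, green, blue); there is no depth.
- manip.get_calibration(name): a dict with "mtx" (3x3 intrinsics, pixels), "distortion" ([k1, k2, p1, p2, k3] as OpenCV has them; the pictures are not rectified), "R" (3x3) and "t" (3): a world point X has camera coordinates R X + t. Camera axes: x right, y down, z forward; pixel columns grow to the right and rows downward; lengths in m; the calibration is good to about 2 mm. A picture is of the moment at which its call begins. get_calibration takes no time and is no camera call.
- manip.finish_job(): hands the job in; it is judged then, once.
Trained networks look in the newest picture that a camera, given by its name, has taken for a name from the list of things; names that differ only in an ending like _2 or _b are one class to them, and where a whole thing is asked for, a point or a joint stands for the part that bears it (a point fixed in the world has none). Each returns a list of dicts, best first, with "p" (0 to 1); they miss things now and then, are a little off and sometimes report something else, mostly with a low value. They report only what shows in the picture. A call takes as long as a camera call. They do not tell look-alikes from the thing itself.
- manip.search_frame(camera, query): "location" ([x, y, z] in m, in world coordinates, good to about 4 mm: the middle of the surface that is visible of it).
- manip.landmark_of(camera, query): "location" ([x, y, z] in m, in world coordinates, good to about 4 mm: a listed point, or the origin of a listed thing).
The state is a dict: "clock": time; "joints": joint angles; "qvel": joint speeds; "joint_efforts": joint torques, N m; "tool_pos": TCP position; "orientation": TCP orientation; "ft_force": force on the tool from outside, world axes, zero at the start; "ft_torque": the same for the moment, N m; "grip_width": finger opening in m; "grasp_force": force on a finger pad.
Only numpy, scipy, OpenCV 4.12 (cv2) and the standard library are available. Lean on these libraries where they do the work, as an engineer would, in place of code of your own. Each camera call takes 0.05 s, during which the arm holds its last target. There are 200 camera calls.

## Working session

There is one attempt and no reset: what is moved stays moved. The work goes in short steps, Python scripts to look and compute and a shell command to move; the robot and the scene stay as the last step left them, time stands still between calls to the robot, and variables do not carry over. Pictures are saved under pics/ and viewed, at most 10 in all, crops included, and the job is handed in when it is done.

```bash
mkdir -p pics; python3 - <<'E'
from plant import manip
import cv2,numpy as np
for c in ("scene","top"):
    cv2.imwrite(f"pics/{c}0.png",manip.get_image(c)[:,:,::-1])
    for q in ("wheel","groove","lid","lid_tab","mat","pliers","pliers_grip","ring_center","rest"):
        print(c,q,[(round(d["p"],2),np.round(d["location"],3).tolist()) for d in manip.landmark_of(c,q)][:4])
s=manip.observe();print(s["clock"],s["tool_pos"],s["orientation"],manip.tip_reach,s["grip_width"])
E
```

```text
scene wheel [(0.7, [0.631, -0.004, -0.001])]
scene groove [(0.89, [0.634, 0.001, 0.059])]
scene lid [(0.88, [0.626, -0.003, 0.039]), (0.75, [0.64, -0.153, -0.0]), (0.58, [0.393, -0.114, -0.001])]
scene lid_tab [(0.64, [0.588, -0.014, 0.079]), (0.6, [0.334, -0.091, 0.046])]
scene mat [(0.79, [0.538, 0.243, -0.002])]
scene pliers [(0.86, [0.545, -0.27, 0.023])]
scene pliers_grip [(0.92, [0.311, -0.405, 0.013]), (0.68, [0.473, -0.268, 0.037])]
scene ring_center [(0.94, [0.594, -0.272, 0.018]), (0.9, [0.335, -0.278, 0.002])]
scene rest [(0.63, [0.539, -0.263, -0.002]), (0.33, [0.722, 0.332, -0.001])]
top wheel [(0.71, [0.631, 0.0, 0.0]), (0.28, [0.633, 0.004, 0.058])]
top groove [(0.85, [0.629, 0.002, 0.064]), (0.27, [0.751, -0.167, -0.001])]
top lid [(0.89, [0.64, -0.148, -0.002]), (0.87, [0.39, -0.12, -0.001]), (0.82, [0.627, -0.004, 0.041]), (0.75, [0.754, -0.169, -0.0])]
top lid_tab [(0.89, [0.588, -0.013, 0.08]), (0.75, [0.644, -0.193, 0.036]), (0.66, [0.332, -0.092, 0.051]), (0.35, [0.721, 0.336, 0.0])]
top mat [(0.63, [0.541, 0.244, -0.001])]
top pliers [(0.72, [0.538, -0.265, 0.023]), (0.66, [0.324, -0.337, 0.004])]
top pliers_grip [(0.95, [0.31, -0.405, 0.008]), (0.62, [0.47, -0.261, 0.032]), (0.25, [0.539, -0.471, 0.003])]
top ring_center [(0.61, [0.339, -0.282, 0.005]), (0.59, [0.597, -0.272, 0.024])]
top rest [(0.57, [0.539, -0.269, 0.003])]
1.0 [ 0.27733718 -0.56011099  0.23474262] [3.14152661e+00 1.45559102e-05 4.59733484e-01] 0.008 0.09171322807064605
```

View pics/top0.png

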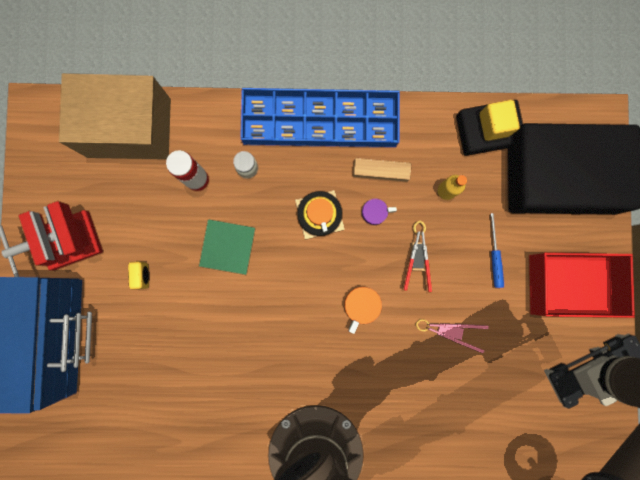

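View pics/scene0.png

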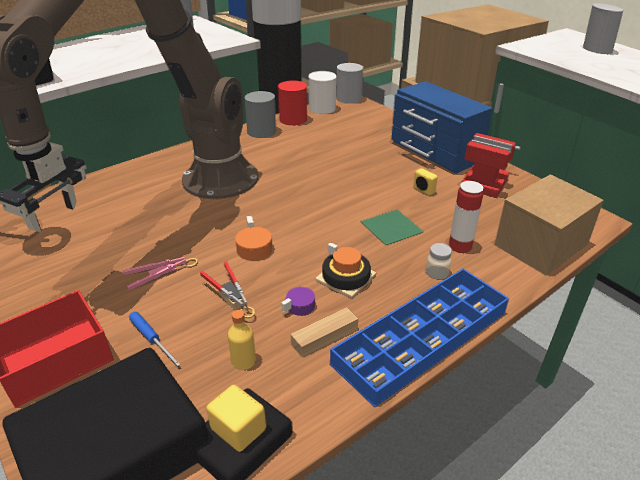

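Lid candidates in the top image are small orange on the wheel (320,211), bigger orange on the bench (362,305) and purple (375,211). The one on the wheel fits, since it is orange, the smaller one and over the boss. Pliers candidates are red (419,258) and pink (452,332), and the red pair on the wooden rest is meant. I'll confirm both in one crop.

```bash
python3 - <<'E'
import cv2,numpy as np
a=cv2.imread("pics/top0.png");b=cv2.imread("pics/scene0.png")
r=lambda i,x,y,w,h,s:cv2.resize(i[y:y+h,x:x+w],None,fx=s,fy=s,interpolation=cv2.INTER_CUBIC)
A=r(a,285,180,80,60,5);B=r(a,380,210,80,100,5)[:,:400]
C=r(b,310,220,80,60,5)
out=np.zeros((600,800,3),np.uint8);out[:300,:400]=A;out[300:,:400]=C;out[:500,400:]=B
cv2.imwrite("pics/crop0.png",out)
E
cat > h.py <<'E'
from plant import manip
import cv2,numpy as np
def proj(cam,P):
    c=manip.get_calibration(cam);P=np.atleast_2d(np.array(P,float))
    return cv2.projectPoints(P,cv2.Rodrigues(np.array(c["R"]))[0],np.array(c["t"],float),np.array(c["mtx"]),np.array(c["distortion"]))[0][:,0]
def ray(cam,px,z):
    c=manip.get_calibration(cam);R=np.array(c["R"]);t=np.array(c["t"])
    n=cv2.undistortPoints(np.array([[px]],float),np.array(c["mtx"]),np.array(c["distortion"]))[0,0]
    d=R.T@np.r_[n,1];o=-R.T@t
    return o+d*(z-o[2])/d[2]
E
```

```text
(no output)
```

View pics/crop0.png

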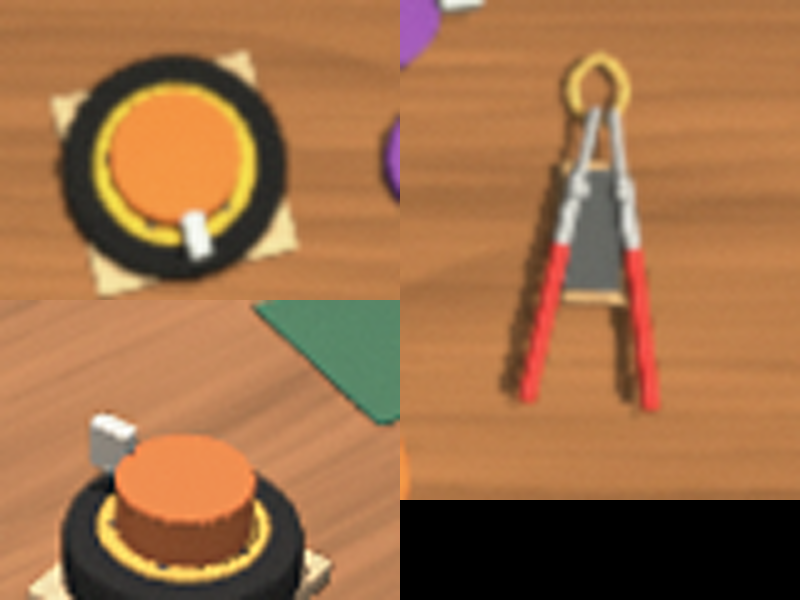

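The crop confirms it: the small orange lid on the wheel has its white tab at about (324,227), and the red pliers' ring is at (419.5,228) with handle ends at (406,290) and (430,291).

```bash
python3 - <<'E'
from h import *
a=cv2.imread("pics/top0.png");hsv=cv2.cvtColor(a,cv2.COLOR_BGR2HSV)
def cen(m,x0,y0,x1,y1):
    k=np.zeros(m.shape,bool);k[y0:y1,x0:x1]=1;ys,xs=np.where(m&k);return np.array([xs.mean(),ys.mean()]),len(xs)
H,S,V=[hsv[...,i].astype(int) for i in range(3)]
lid,n1=cen((H>5)&(H<16)&(S>170)&(V>200),300,190,340,222)
tab,n2=cen((S<60)&(V>170),315,217,335,240)
tyre,n3=cen((V<70),292,185,348,240)
print(lid,n1,tab,n2,tyre,n3)
L=ray("top",lid,.074);T=ray("top",tab,.085)
print("lid",L,"tab",T,"yaw",np.degrees(np.arctan2(*(L-T)[1::-1])),np.hypot(*(L-T)[:2]))
print("tyre",ray("top",tyre,.04))
red=(S>150)&((H<5)|(H>175))&(V>150)
for n,b in(("hl",(395,255,417,300)),("hr",(420,255,440,300))):
    p,k=cen(red,*b);print(n,p,k,ray("top",p,.038))
ring=(H>18)&(H<32)&(S>120)&(V>150)
p,k=cen(ring,408,215,432,236);print("ring",p,k,ray("top",p,.02))
p,k=cen((H>60)&(H<90)&(S>80),190,210,265,280);print("mat",p,k,ray("top",p,.004))
g=ray("top",(429.5,290),.04);print(ray("top",(405.8,290),.04),ray("top",(430,291.6),.04))
for q in ("spray_can","glue_bottle","screw_jar","offcut","tape","driver"):
    print(q,[(round(d["p"],2),np.round(d["location"],3).tolist()) for d in manip.landmark_of("top",q)][:1])
E
```

```text
[319.39166667 210.5125    ] 480 [323.88235294 226.55882353] 34 [318.58823529 214.21512605] 595
lid [ 0.63225194 -0.00192941  0.074     ] tab [ 0.5896726 -0.0137853  0.085    ] yaw 15.559461081206475 0.04419911499640469
tyre [ 6.2754004e-01 -4.1667134e-04  4.0000000e-02]
hl [408.27884615 273.72115385] 104 [ 0.47433594 -0.23807462  0.038     ]
hr [427.86666667 275.52380952] 105 [ 0.47040027 -0.28951307  0.038     ]
ring [419.03773585 225.77358491] 53 [ 0.6035882  -0.27024359  0.02      ]
mat [226.70120259 246.54625347] 2162 [0.54093292 0.24510262 0.004     ]
[ 0.43168195 -0.23124805  0.04      ] [ 0.42847769 -0.29454598  0.04      ]
spray_can [(0.93, [0.72, 0.334, 0.006])]
glue_bottle [(0.95, [0.698, -0.35, -0.003])]
screw_jar [(0.73, [0.757, 0.194, 0.001])]
offcut [(0.75, [0.75, -0.168, -0.001])]
tape [(0.96, [0.456, 0.469, -0.003])]
driver [(0.66, [0.539, -0.475, -0.0])]
```

```bash
cat >> h.py <<'E'
def to(x,y,z,yaw):
    s=manip.observe();p=np.array(s["tool_pos"]);w=s["orientation"][2];c,n=np.cos(w),np.sin(w)
    d=np.array([x,y,z])-p
    print("dp cm",np.round(100*np.array([c*d[0]+n*d[1],n*d[0]-c*d[1],-d[2]]),2),"turn",round((np.degrees(w)-yaw+180)%360-180,2))
def st():
    s=manip.observe();print(round(s["clock"],2),np.round(s["tool_pos"],4),np.round(np.degrees(s["orientation"]),2),np.round(s["ft_force"],2),round(s["grip_width"],4),s["grasp_force"])
E
python3 -m handwheel '{"jaw":[6,6,6],"dp":[[0,0,0],[0,0,0],[0,0,0]],"turn":[5.4,5.4,0]}' 10
python3 -m handwheel '{"jaw":[6,6,6,6,6,6,6,6],"dp":[[2.2,-2.2,0],[2.2,-2.2,0],[2.2,-2.2,0],[2.2,-2.2,0],[2.2,-2.2,0],[2.2,-2.2,0],[2.2,-2.2,0],[2.2,-2.2,0]],"turn":[0,0,0,0,0,0,0,0]}'
python3 -c "
from h import *
to(.5865,-.0142,.12,15.5)"
```

```text
clock: 1.55
tool_pos: [0.2774, -0.5601, 0.2347]
orientation: [3.142, 0.0, 0.267]
ft_force: [-0.4, 0.4, -0.5]
grip_width: 0.0764
grasp_force: 0.0
clock: 2.22
tool_pos: [0.4003, -0.3421, 0.2349]
orientation: [3.141, -0.0, 0.275]
ft_force: [0.7, -1.0, -1.4]
grip_width: 0.0601
grasp_force: 0.0
dp cm [ 26.82 -26.5   11.49] turn 0.24
```

```bash

python3 -m handwheel '{"jaw":[6,6,6,6,6,6,6,6],"dp":[[2.2,-2.2,0],[2.2,-2.2,0],[2.2,-2.2,0],[2.2,-2.2,0],[2.2,-2.2,0],[2.2,-2.2,0],[2.2,-2.2,0],[2.2,-2.2,0]],"turn":[0,0,0,0,0,0,0,0]}' >/dev/null
python3 -m handwheel '{"jaw":[5,5,5,5,5,5,5,5],"dp":[[2.2,-2.2,0],[2.2,-2.2,0],[2.2,-2.2,1.5],[2.2,-2.2,2],[0,0,2],[0,0,2],[0,0,2],[0,0,0]],"turn":[0,0,0,0,0,0,0,0]}' >/dev/null
python3 -m handwheel '{"jaw":[5,5],"dp":[[0,0,0],[0,0,0]],"turn":[0,0]}'
python3 -c "
from h import *
to(.5865,-.0142,.067,15.5)"
```

```text
clock: 3.72
tool_pos: [0.584, -0.0184, 0.1409]
orientation: [3.141, -0.001, 0.272]
ft_force: [-0.0, 0.7, 0.3]
grip_width: 0.0498
grasp_force: 0.0
dp cm [ 0.35 -0.34  7.39] turn 0.1
```

Now I'll centre, descend and close lightly.

```bash

python3 -m handwheel '{"jaw":[5,5,5,5,5,5,5,5],"dp":[[0.35,-0.35,0],[0,0,1.5],[0,0,1.5],[0,0,1.5],[0,0,1.5],[0,0,1],[0,0,0.4],[0,0,0]],"turn":[0,0,0,0,0,0,0,0]}' 3 >/dev/null
python3 -m handwheel '{"jaw":[4,3,2,1,0,0,0,0],"dp":[[0,0,0],[0,0,0],[0,0,0],[0,0,0],[0,0,0],[0,0,0],[0,0,0],[0,0,0]],"turn":[0,0,0,0,0,0,0,0]}' 3
```

```text
clock: 5.05
tool_pos: [0.5859, -0.014, 0.0659]
orientation: [3.141, -0.0, 0.271]
ft_force: [0.0, -0.1, 2.8]
grip_width: 0.01
grasp_force: 3.0
```

```bash

python3 -m handwheel '{"jaw":[0,0,0,0,0,0,0,0],"dp":[[0.12,0,-0.3],[0.12,0,-0.3],[0.12,0,-0.3],[0.13,0,-0.3],[0.14,0,-0.3],[0.14,0,-0.3],[0,0,0],[0,0,0]],"turn":[0,0,0,0,0,0,0,0]}' 3
python3 - <<'E'
from h import *
i=manip.get_image("scene")[:,:,::-1];cv2.imwrite("pics/tip.png",cv2.resize(i[200:300,290:410],None,fx=5,fy=5,interpolation=2))
E
```

```text
clock: 5.72
tool_pos: [0.5934, -0.0118, 0.0839]
orientation: [3.142, -0.0, 0.271]
ft_force: [-1.2, -0.2, -0.9]
grip_width: 0.0099
grasp_force: 3.0
```

View pics/tip.png

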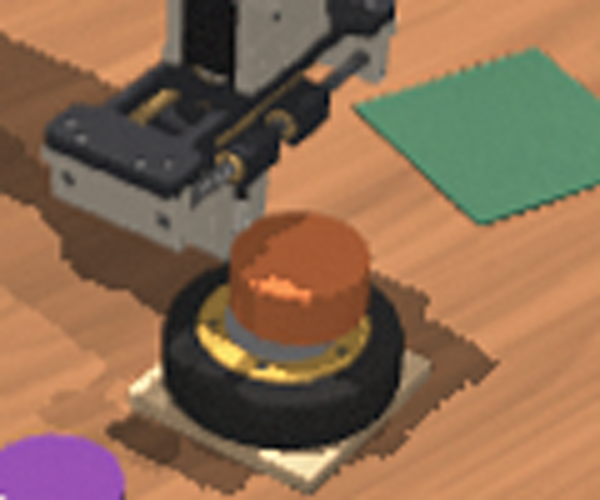

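The lid is raised, with grey boss showing under its near edge at (280,345) in the crop. I'll measure the lean by fitting the silhouette.

```bash
cat >> h.py <<'E'
def lean(cam="scene",name=None):
    s=manip.observe();w=s["orientation"][2];i=manip.get_image(cam)
    h=cv2.cvtColor(i,cv2.COLOR_RGB2HSV);H,S,V=[h[...,k].astype(int) for k in range(3)]
    if name: cv2.imwrite(name,i[:,:,::-1])
    g=np.array(s["tool_pos"])+[0,0,.011]
    c0=proj(cam,g)[0]
    m=((H>3)&(H<13)&(S>165)).astype(np.uint8)
    a=np.linspace(0,2*np.pi,60);P0=np.r_[np.c_[.034*np.cos(a),.034*np.sin(a),0*a],np.c_[.034*np.cos(a),.034*np.sin(a),0*a+.03]]
    Rz=np.array([[np.cos(w),-np.sin(w),0],[np.sin(w),np.cos(w),0],[0,0,1]])
    res=[]
    for off in(-.0475,-.0455,-.0435):
     for dz in(-.004,-.002,0,.002,.004):
      for t in range(-10,100,2):
        q=np.radians(t);Ry=np.array([[np.cos(q),0,np.sin(q)],[0,1,0],[-np.sin(q),0,np.cos(q)]])
        P=(P0-[off,0,.034+dz])@(Rz@Ry).T+g
        k=np.zeros(m.shape,np.uint8);cv2.fillConvexPoly(k,cv2.convexHull(np.round(proj(cam,P)*16).astype(np.int32)),1,shift=4)
        box=np.zeros_like(k);x,y=c0.astype(int);box[max(0,y-40):y+75,max(0,x-60):x+60]=1
        res.append(((k&m&box).sum()/((k|m)&box).sum(),t,off,dz))
    res.sort(reverse=True);print(res[:4])
E
python3 -c "
from h import *
lean('scene');lean('top')"
```

```text
[(np.float64(0.8700729927007299), -8, -0.0435, 0.004), (np.float64(0.8688046647230321), -6, -0.0455, 0.004), (np.float64(0.8675400291120815), -6, -0.0455, 0.002), (np.float64(0.863768115942029), -4, -0.0435, 0.004)]
[(np.float64(0.0), 98, -0.0435, 0.004), (np.float64(0.0), 98, -0.0435, 0.002), (np.float64(0.0), 98, -0.0435, 0), (np.float64(0.0), 98, -0.0435, -0.002)]
```

The lid came up nearly level: friction holds it even at 3 N. I'll set it back and regrip only the tab's outer top corner, so that it can pivot.

```bash

python3 -m handwheel '{"jaw":[0,0,0,0,0,0,0,0],"dp":[[-0.14,0,0.3],[-0.14,0,0.3],[-0.13,0,0.3],[-0.12,0,0.3],[-0.12,0,0.3],[-0.12,0,0.25],[0,0,0],[0,0,0]],"turn":[0,0,0,0,0,0,0,0]}' 3
python3 -m handwheel '{"jaw":[2,3,3,3,3,3,3,3],"dp":[[0,0,0],[0,0,0],[0,0,-0.7],[0,0,-0.8],[-0.4,0,-0.7],[-0.4,0,0],[0,0,0],[0,0,0]],"turn":[0,0,0,0,0,0,0,0]}' 3
python3 - <<'E'
from h import *
for c in("top","scene"):
  manip.get_image(c)
  for q in("lid","lid_tab"):print([(round(d["p"],2),np.round(d["location"],3).tolist()) for d in manip.landmark_of(c,q)][:4])
E
```

```text
clock: 6.53
tool_pos: [0.5857, -0.014, 0.0661]
orientation: [-3.142, 0.0, 0.271]
ft_force: [0.7, 0.3, -1.1]
grip_width: 0.0097
grasp_force: 3.0
clock: 7.2
tool_pos: [0.5777, -0.0164, 0.0884]
orientation: [3.141, -0.0, 0.271]
ft_force: [0.6, 0.1, 0.6]
grip_width: 0.03
grasp_force: 0.0
[(0.66, [0.64, -0.144, -0.0])]
[(0.75, [0.644, -0.193, 0.037])]
[(0.95, [0.644, -0.151, 0.0]), (0.84, [0.39, -0.117, 0.001]), (0.7, [0.627, -0.004, 0.044])]
[(0.93, [0.644, -0.192, 0.032]), (0.69, [0.333, -0.091, 0.048]), (0.58, [0.586, -0.012, 0.081]), (0.26, [0.633, -0.002, 0.056])]
```

```bash

python3 -m handwheel '{"jaw":[2,1,0,0,0,0],"dp":[[0,0,0],[0,0,0],[0,0,0],[0,0,0],[0,0,0],[0,0,0]],"turn":[0,0,0,0,0,0]}' 3
python3 -m handwheel '{"jaw":[0,0,0,0,0,0,0,0],"dp":[[0.12,0,-0.3],[0.12,0,-0.3],[0.12,0,-0.3],[0.13,0,-0.3],[0.14,0,-0.3],[0.14,0,-0.3],[0.14,0,-0.3],[0,0,0]],"turn":[0,0,0,0,0,0,0,0]}' 3
python3 - <<'E'
from h import *
i=manip.get_image("scene")[:,:,::-1];cv2.imwrite("pics/tip2.png",cv2.resize(i[200:300,290:410],None,fx=5,fy=5,interpolation=2))
E
```

```text
clock: 8.0
tool_pos: [0.5781, -0.0161, 0.0882]
orientation: [-3.142, 0.0, 0.271]
ft_force: [1.0, 0.0, 0.2]
grip_width: 0.0098
grasp_force: 3.0
clock: 8.67
tool_pos: [0.5876, -0.0135, 0.11]
orientation: [3.141, -0.001, 0.271]
ft_force: [-0.3, 0.2, 0.3]
grip_width: 0.0096
grasp_force: 3.0
```

View pics/tip2.png

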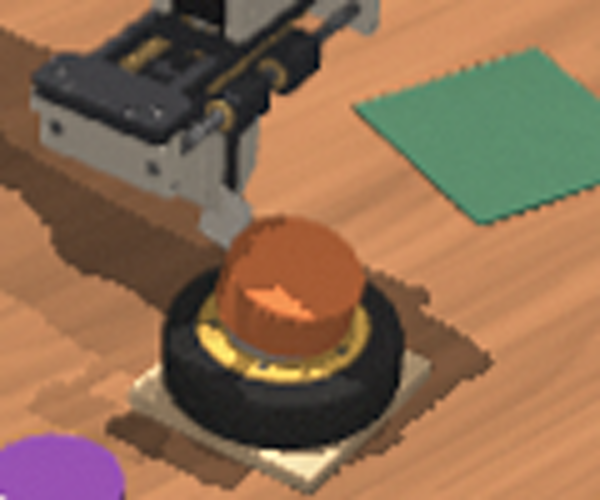

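It is clearly leaning now: the tab end is up and the far rim is still down near (290,355) in the crop. I'll clamp firmly, dwell, then lift.

```bash

python3 -m handwheel '{"jaw":[0,0,0,0,0,0,0,0],"dp":[[0,0,0],[0,0,0],[0,0,0],[0.1,0,-0.2],[0,0,0],[0,0,-0.5],[0,0,-1],[0,0,-1]],"turn":[0,0,0,0,0,0,0,0]}' 40
python3 -m handwheel '{"jaw":[0,0,0,0,0,0,0],"dp":[[0,0,-1],[0,0,-1.5],[0,0,-1.5],[0,0,-1],[0,0,-0.5],[0,0,0],[0,0,0]],"turn":[0,0,0,0,0,0,0]}'
python3 - <<'E'
from h import *
to(.493,.231,.18,15.5)
i=manip.get_image("scene")[:,:,::-1];cv2.imwrite("pics/lift.png",cv2.resize(i[150:290,270:450],None,fx=4,fy=4,interpolation=2))
E
```

```text
clock: 9.38
tool_pos: [0.5876, -0.0135, 0.137]
orientation: [-3.141, 0.001, 0.271]
ft_force: [0.6, 0.8, -1.7]
grip_width: 0.0084
grasp_force: 40.0
clock: 9.97
tool_pos: [0.5877, -0.0135, 0.1912]
orientation: [3.141, -0.0, 0.271]
ft_force: [0.8, -1.0, -1.3]
grip_width: 0.0083
grasp_force: 40.0
dp cm [ -2.58 -26.09   1.12] turn 0.04
```

View pics/lift.png

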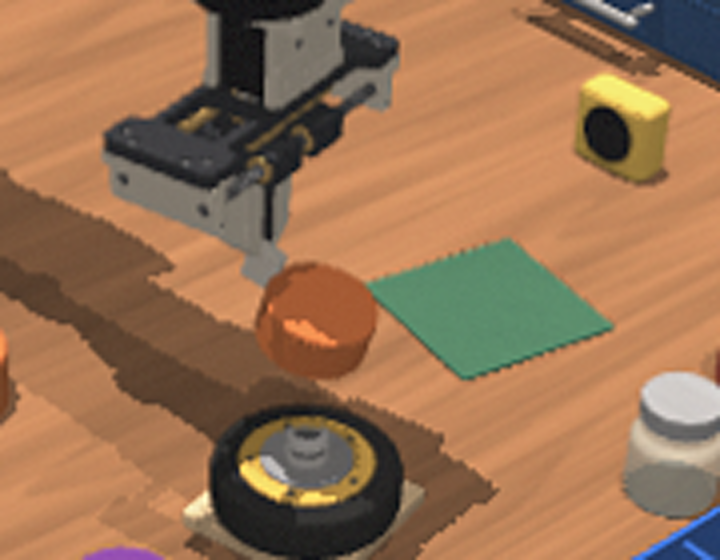

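The lid hangs leaning and clear of the wheel, with the stub exposed at (308,440) in the crop. I'll carry it to the mat.

```bash

python3 -m handwheel '{"jaw":[0,0,0,0,0,0,0,0],"dp":[[-0.2,-1.5,0],[-0.2,-2.5,0],[-0.3,-2.5,0],[-0.3,-2.5,0],[-0.3,-2.5,0],[-0.3,-2.5,0],[-0.3,-2.5,0],[-0.3,-2.5,0]],"turn":[0,0,0,0,0,0,0,0]}' > /dev/null
python3 -m handwheel '{"jaw":[0,0,0,0,0,0,0,0],"dp":[[-0.2,-2.5,0],[-0.2,-2.5,0],[0,-1.5,1],[0,-0.6,2],[0,0,2],[0,0,2],[0,0,1],[0,0,0.5]],"turn":[0,0,0,0,0,0,0,0]}' > /dev/null
python3 -m handwheel '{"jaw":[0,0,0,0,0,0,0],"dp":[[0,0,1],[0,0,1],[0,0,0.5],[0,0,0.3],[0,0,0.2],[0,0,0],[0,0,0]],"turn":[0,0,0,0,0,0,0]}' 
python3 -m handwheel '{"jaw":[0,0,0,0,0,0,0,0],"dp":[[0,0,0],[0,0,0],[0,0,0],[-0.1,0,0.3],[-0.1,0,0.3],[-0.1,0,0.3],[-0.1,0,0.3],[0,0,0]],"turn":[0,0,0,0,0,0,0,0]}'  3
```

```text
clock: 11.93
tool_pos: [0.4931, 0.2312, 0.0765]
orientation: [-3.141, -0.001, 0.271]
ft_force: [0.7, 0.6, -0.6]
grip_width: 0.0087
grasp_force: 40.0
clock: 12.6
tool_pos: [0.4884, 0.2297, 0.0634]
orientation: [3.141, 0.001, 0.271]
ft_force: [0.0, 0.5, -0.7]
grip_width: 0.01
grasp_force: 3.0
```

```bash

python3 -m handwheel '{"jaw":[0,0,0,0,0,0,0,0],"dp":[[-0.1,0,0.3],[-0.1,0,0.3],[-0.1,0,0.3],[0,0,0.2],[0,0,0],[0,0,0],[0,0,0],[0,0,0]],"turn":[0,0,0,0,0,0,0,0]}'  3
python3 -m handwheel '{"jaw":[2,3,3,3,3,3,3,3],"dp":[[0,0,0],[0,0,0],[0,0,0],[0,0,-1],[0,0,-2],[0,0,-2],[0,0,-3],[0,0,-3]],"turn":[0,0,0,0,0,0,0,0]}'
python3 -m handwheel '{"jaw":[9,9,9,9,9,9,9],"dp":[[0,2.5,-2.5],[0,3,-2],[0,3,0],[0,3,0],[0,3,0],[0,3,0],[0,3,0]],"turn":[0,0,0,0,0,0,0]}'
python3 - <<'E'
from h import *
for c in("top","scene"):
  cv2.imwrite(f"pics/{c}1.png",manip.get_image(c)[:,:,::-1])
  for q in("lid","groove","wheel","pliers","pliers_grip","ring_center"):print(c,q,[(round(d["p"],2),np.round(d["location"],4).tolist()) for d in manip.landmark_of(c,q)][:4])
E
```

```text
clock: 13.27
tool_pos: [0.4862, 0.2292, 0.0533]
orientation: [-3.142, -0.0, 0.271]
ft_force: [0.5, -0.7, 0.5]
grip_width: 0.0098
grasp_force: 3.0
clock: 13.93
tool_pos: [0.4855, 0.2289, 0.1647]
orientation: [3.142, 0.001, 0.271]
ft_force: [-0.3, -0.5, -0.0]
grip_width: 0.0301
grasp_force: 0.0
clock: 14.52
tool_pos: [0.5412, 0.0303, 0.2092]
orientation: [3.142, -0.001, 0.271]
ft_force: [1.2, 0.8, 0.9]
grip_width: 0.0721
grasp_force: 0.0
top lid [(0.85, [0.3904, -0.1188, 0.001]), (0.75, [0.639, -0.1481, 0.0012]), (0.61, [0.5333, 0.2425, -0.0001])]
top groove [(0.6, [0.54, -0.269, 0.0012]), (0.28, [0.4725, -0.2635, 0.0346])]
top wheel []
top pliers [(0.71, [0.4725, -0.2608, 0.0334]), (0.59, [0.3243, -0.3353, 0.0028])]
top pliers_grip [(0.78, [0.3117, -0.4019, 0.0101]), (0.68, [0.4686, -0.2613, 0.0329])]
top ring_center [(0.92, [0.3334, -0.2851, 0.0028]), (0.78, [0.5965, -0.271, 0.024])]
scene lid [(0.98, [0.6391, -0.1503, -0.0011]), (0.75, [0.5344, 0.244, 0.0015]), (0.62, [0.394, -0.116, -0.0008])]
scene groove [(0.7, [0.631, -0.0015, 0.0573]), (0.68, [0.4927, 0.2318, 0.041]), (0.47, [0.721, 0.3299, -0.0008])]
scene wheel [(0.83, [0.6294, -0.0066, 0.0027])]
scene pliers [(0.94, [0.5429, -0.2673, 0.0237]), (0.77, [0.3246, -0.3348, 0.003]), (0.6, [0.6304, -0.0052, 0.0017]), (0.47, [0.7225, 0.3313, -0.0015])]
scene pliers_grip [(0.96, [0.3095, -0.4017, 0.0104]), (0.86, [0.4708, -0.266, 0.0332])]
scene ring_center [(0.65, [0.3375, -0.2805, 0.0013]), (0.57, [0.5943, -0.2718, 0.0178]), (0.23, [0.5329, 0.2418, 0.001])]
```

View pics/scene1.png

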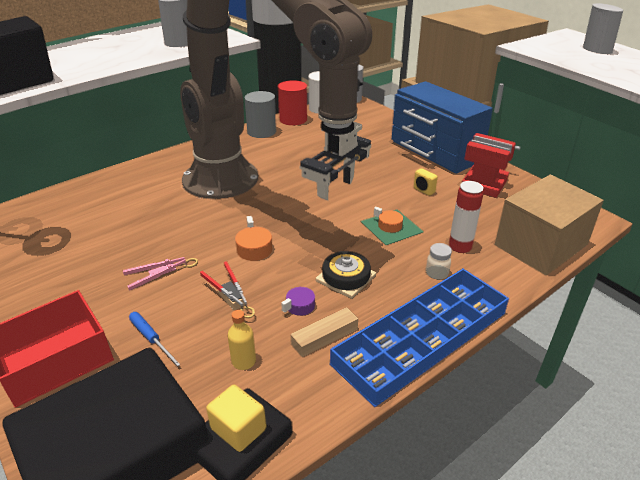

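The lid lies flat on the mat at scene (390,221), and the wheel stub is bare at (347,262). Next are the pliers.

```bash

python3 -m handwheel '{"jaw":[9,9,9,9,9],"dp":[[0,0,0],[0,0,0],[0,0,0],[0,0,0],[0,0,0]],"turn":[6.3,6.3,6.3,0,0]}'
python3 -c "
from h import *
to(.4715,-.264,.10,-3.5)"
```

```text
clock: 15.63
tool_pos: [0.541, 0.0318, 0.2082]
orientation: [3.141, 0.0, -0.055]
ft_force: [0.8, 0.4, -0.5]
grip_width: 0.0902
grasp_force: 0.0
dp cm [-5.32 29.92 10.82] turn 0.35
```

```bash

python3 -m handwheel '{"jaw":[9,9,9,9,9,9,9,9],"dp":[[-0.5,3,0],[-0.5,3,0],[-0.5,3,0],[-0.5,3,0],[-0.5,3,0],[-0.5,3,0],[-0.5,3,0],[-0.5,3,0]],"turn":[0,0,0,0,0,0,0,0.3]}' >/dev/null
python3 -m handwheel '{"jaw":[9,9,9,9,9,9,9,9],"dp":[[-0.7,3,0],[-0.6,2.9,0],[0,0,2],[0,0,3],[0,0,3],[0,0,2.8],[0,0,0],[0,0,0]],"turn":[0,0,0,0,0,0,0,0]}'
python3 -c "
from h import *
to(.4715,-.264,.023,-3.5)"
```

```text
clock: 16.97
tool_pos: [0.4695, -0.2632, 0.0996]
orientation: [-3.14, 0.003, -0.061]
ft_force: [-0.5, 0.4, 0.5]
grip_width: 0.0899
grasp_force: 0.0
dp cm [0.21 0.07 7.66] turn -0.01
```

```bash

python3 -m handwheel '{"jaw":[9,9,9,9,9,9,9,9],"dp":[[0.2,0.1,1],[0,0,2],[0,0,2],[0,0,1.5],[0,0,0.8],[0,0,0.35],[0,0,0],[0,0,0]],"turn":[0,0,0,0,0,0,0,0]}'
python3 -m handwheel '{"jaw":[8,7,6.5,6,5.5,5,4.5,4],"dp":[[0,0,0],[0,0,0],[0,0,0],[0,0,0],[0,0,0],[0,0,0],[0,0,0],[0,0,0]],"turn":[0,0,0,0,0,0,0,0]}' 50
python3 -m handwheel '{"jaw":[3.6,3,2.5,2.5,2.5,2.5],"dp":[[0,0,0],[0,0,0],[0,0,0],[0,0,0],[0,0,0],[0,0,0]],"turn":[0,0,0,0,0,0]}' 50
```

```text
clock: 17.63
tool_pos: [0.473, -0.2651, 0.0247]
orientation: [3.141, -0.002, -0.064]
ft_force: [-0.2, 0.4, -0.2]
grip_width: 0.0907
grasp_force: 0.0
clock: 18.3
tool_pos: [0.4718, -0.2648, 0.0237]
orientation: [-3.142, 0.001, -0.064]
ft_force: [-2.1, 0.6, 3.3]
grip_width: 0.043
grasp_force: 6.7
clock: 18.8
tool_pos: [0.472, -0.2647, 0.0238]
orientation: [-3.142, 0.0, -0.064]
ft_force: [-3.7, 0.6, 4.1]
grip_width: 0.0324
grasp_force: 49.6
```

Fully squeezed. Now I'll lift and carry to above the stub.

```bash

python3 -m handwheel '{"jaw":[2.5,2.5,2.5,2.5,2.5,2.5,2.5,2.5],"dp":[[0,0,-0.3],[0,0,-0.7],[0,0,-1.5],[0,0,-2],[0,0,-2.5],[0,0,-2],[0,0,-1],[0,0,0]],"turn":[0,0,0,0,0,0,0,0]}' 50
python3 -m handwheel '{"jaw":[2.5,2.5,2.5,2.5,2.5,2.5,2.5,2.5],"dp":[[0.2,-1,-0.5],[0.2,-2,0],[0.2,-2.5,0],[0.2,-2.5,0],[0.2,-2.5,0],[0.2,-2.5,0],[0.2,-2.5,0],[0.2,-2.5,0]],"turn":[0,0,0,0,0,0,0,0]}' >/dev/null
python3 -m handwheel '{"jaw":[2.5,2.5,2.5,2.5,2.5,2.5,2.5,2.5],"dp":[[0,-2.5,0],[0,-2.5,0],[0,-2,0],[0,-1,0],[0,0,0],[0,0,0],[0,0,0],[0,0,0]],"turn":[0,0,0,0,0,0,0,0]}'
python3 - <<'E'
from h import *
st()
for c in("top","scene"):
  cv2.imwrite(f"pics/{c}2.png",manip.get_image(c)[:,:,::-1])
  for q in("lid","groove","ring_center","pliers_grip","pliers"):print(c,q,[(round(d["p"],2),np.round(d["location"],4).tolist()) for d in manip.landmark_of(c,q)][:4])
a=cv2.imread("pics/scene2.png")[120:280,270:430];b=cv2.imread("pics/top2.png")[170:330,240:400]
cv2.imwrite("pics/c2.png",cv2.resize(np.hstack([a,b]),(800,400),interpolation=2))
E
```

```text
clock: 19.47
tool_pos: [0.4738, -0.2654, 0.1262]
orientation: [3.14, -0.004, -0.064]
ft_force: [0.5, -0.2, -1.9]
grip_width: 0.0325
grasp_force: 49.6
clock: 20.8
tool_pos: [0.5046, -0.0079, 0.1285]
orientation: [3.141, 0.001, -0.066]
ft_force: [-1.1, -0.4, -2.0]
grip_width: 0.0325
grasp_force: 49.6
20.8 [ 0.5046 -0.0079  0.1285] [ 1.7996e+02  3.0000e-02 -3.7900e+00] [-1.13 -0.42 -1.99] 0.0325 49.55935299396515
top lid [(0.96, [0.3886, -0.1183, -0.0001]), (0.77, [0.5331, 0.2428, 0.0008]), (0.72, [0.6384, -0.1478, -0.0006]), (0.42, [0.5395, -0.4715, 0.0012])]
top groove [(0.94, [0.6329, 0.0011, 0.0599])]
top ring_center [(0.59, [0.3362, -0.2824, 0.0017]), (0.45, [0.6285, -0.0153, 0.1287])]
top pliers_grip [(0.85, [0.3088, -0.4048, 0.0078])]
top pliers [(0.58, [0.3236, -0.3359, 0.0029])]
scene lid [(0.72, [0.5333, 0.2403, 0.0004]), (0.6, [0.3917, -0.1149, -0.0005])]
scene groove [(0.74, [0.6315, -0.0014, 0.0573])]
scene ring_center [(0.83, [0.3368, -0.2809, 0.0026]), (0.65, [0.6266, -0.0124, 0.1245])]
scene pliers_grip [(0.92, [0.3125, -0.4, 0.0104]), (0.67, [0.6321, -0.0021, 0.0569])]
scene pliers [(0.87, [0.3223, -0.3327, 0.0027]), (0.65, [0.458, 0.4689, -0.0009]), (0.63, [0.5759, -0.0102, 0.1255]), (0.46, [0.539, -0.2653, 0.0031])]
```

View pics/c2.png

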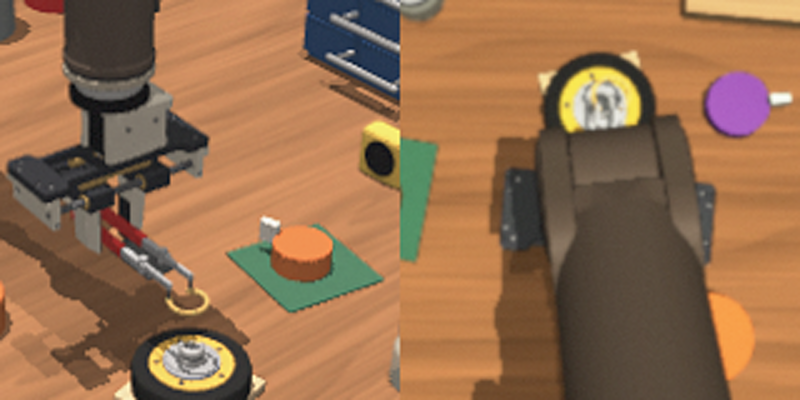

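The pliers are level, with the ring spread round at (187,300) in the left crop and the stub below it at (188,350). I'll hover just above the stub, then measure ring against stub by model fits.

```bash

python3 -m handwheel '{"jaw":[2.5,2.5,2.5,2.5,2.5,2.5,2.5,2.5],"dp":[[0.15,-0.7,0],[0,-0.7,0.5],[0,0,1],[0,0,1],[0,0,1],[0,0,0.4],[0,0,0],[0,0,0]],"turn":[0,0,0,0,0,0,0,0]}' 50
cat >> h.py <<'E'
from scipy.ndimage import map_coordinates,gaussian_filter
from scipy.optimize import minimize
A=np.linspace(0,2*np.pi,180,endpoint=False)
def circ(x,y,z,r):return np.c_[x+r*np.cos(A),y+r*np.sin(A),0*A+z]
def gmag(img):
    g=gaussian_filter(cv2.cvtColor(img,cv2.COLOR_BGR2GRAY).astype(float),.7);return np.hypot(*np.gradient(g))
def wheelfit(cam,img,x0=.6315,y0=0,circs=((.044,.06),(.048,.029),(.068,.010),(.065,.013))):
    G=gmag(img);R=[]
    for dx in np.arange(-8,8.1,.5):
        for dy in np.arange(-8,8.1,.5):
            sc=0
            for z,r in circs:
                p=proj(cam,circ(x0+dx/1e3,y0+dy/1e3,z,r));sc+=np.mean(map_coordinates(G,[p[:,1],p[:,0]],order=1))
            R.append((sc,round(x0+dx/1e3,4),round(y0+dy/1e3,4)))
    R.sort(reverse=True);return R
def ringfit(cam,img,z,x0,y0):
    h=cv2.cvtColor(img,cv2.COLOR_BGR2HSV).astype(int);M=((h[...,0]>15)&(h[...,0]<32)&(h[...,1]>110)&(h[...,2]>110)).astype(float)
    R=[]
    for dx in np.arange(-8,8.1,.5):
        for dy in np.arange(-8,8.1,.5):
            v=lambda r:np.mean(map_coordinates(M,proj(cam,circ(x0+dx/1e3,y0+dy/1e3,z,r)).T[::-1],order=1))
            R.append((v(.0175)-.5*v(.0125)-.5*v(.0225),round(x0+dx/1e3,4),round(y0+dy/1e3,4)))
    R.sort(reverse=True);return R
E
python3 - <<'E'
from h import *
st()
s=np.array(manip.observe()["tool_pos"]);w=manip.observe()["orientation"][2]
e=s+[.1245*np.cos(w),.1245*np.sin(w),-.0058];print("ring expected",e)
im={}
for c in("scene","top"):
    im[c]=manip.get_image(c)[:,:,::-1].copy();cv2.imwrite(f"pics/{c}3.png",im[c])
    for q in("groove","ring_center","wheel"):print(c,q,[(round(d["p"],2),np.round(d["location"],4).tolist()) for d in manip.landmark_of(c,q)][:3])
avg=lambda R:(round(R[0][0],2),np.mean([r[1:] for r in R[:6]],0).round(4),np.std([r[1:] for r in R[:6]],0).round(4))
for n in("scene1","top0","scene0"):
    i=cv2.imread(f"pics/{n}.png");cam=n[:-1]
    if n=="scene1":print(n,"all",avg(wheelfit(cam,i)),"stub",avg(wheelfit(cam,i,circs=((.068,.010),(.065,.013)))),"boss",avg(wheelfit(cam,i,circs=((.048,.029),))))
    print(n,"tyre",avg(wheelfit(cam,i,circs=((.044,.06),))))
for c in im: print("ring",c,avg(ringfit(c,im[c],e[2],e[0],e[1])))
i2=cv2.imread("pics/scene2.png");print("ring scene2",avg(ringfit("scene",i2,.1228,.629,-.0149)))
E
```

```text
clock: 22.07
tool_pos: [0.5069, 0.0073, 0.0892]
orientation: [3.141, 0.001, -0.064]
ft_force: [0.1, 0.2, -1.5]
grip_width: 0.0326
grasp_force: 49.6
22.07 [0.5069 0.0073 0.0892] [ 1.7998e+02  6.0000e-02 -3.6800e+00] [ 0.06  0.19 -1.51] 0.0326 49.559635519981384
ring expected [ 0.63111611 -0.000685    0.08342976]
scene groove [(0.65, [0.6294, -0.0002, 0.0576])]
scene ring_center [(0.89, [0.6299, 0.0014, 0.0841]), (0.85, [0.3374, -0.2754, 0.0028]), (0.43, [0.7001, -0.3471, -0.002])]
scene wheel [(0.73, [0.6309, -0.0077, 0.003])]
top groove [(0.75, [0.6272, 0.0029, 0.0598])]
top ring_center [(0.97, [0.3355, -0.2824, 0.0045]), (0.45, [0.6324, 0.0023, 0.0867])]
top wheel [(0.68, [0.5305, 0.2429, 0.0023]), (0.58, [0.6301, 0.0004, -0.001]), (0.23, [0.6278, 0.0026, 0.0619])]Traceback (most recent call last):
  File "<stdin>", line 12, in <module>
  File "h.py", line 48, in wheelfit
    p=proj(cam,circ(x0+dx/1e3,y0+dy/1e3,z,r));sc+=np.mean(map_coordinates(G,[p[:,1],p[:,0]],order=1))
  File "h.py", line 4, in proj
    c=manip.get_calibration(cam);P=np.atleast_2d(np.array(P,float))
ValueError: time passes only in moves, steps and waits
```

```bash
sed -i 's/manip.get_calibration(cam)/cal(cam)/' h.py; sed -i '2a import functools\ncal=functools.lru_cache(None)(lambda c:manip.get_calibration(c))' h.py
cat > fit.py <<'E'
from h import *
e=np.array([.6311,-.0007,.0834])
avg=lambda R:(round(R[0][0],2),np.mean([r[1:] for r in R[:6]],0).round(4),np.std([r[1:] for r in R[:6]],0).round(4))
for n in("scene1","top0","scene0"):
    i=cv2.imread(f"pics/{n}.png");cam=n[:-1]
    if n=="scene1":print(n,"all",avg(wheelfit(cam,i)),"stub",avg(wheelfit(cam,i,circs=((.068,.010),(.065,.013)))),"boss",avg(wheelfit(cam,i,circs=((.048,.029),))))
    print(n,"tyre",avg(wheelfit(cam,i,circs=((.044,.06),))))
for c in("scene","top"): print("ring",c,avg(ringfit(c,cv2.imread(f"pics/{c}3.png"),e[2],e[0],e[1])))
i2=cv2.imread("pics/scene2.png");print("ring scene2 exp .629 -.0149",avg(ringfit("scene",i2,.1228,.629,-.0149)))
i2=cv2.imread("pics/top2.png");print("ring top2",avg(ringfit("top",i2,.1228,.629,-.0149)))
E
python3 fit.py
```

```text
scene1 all (np.float64(109.09), array([0.6389, 0.0078]), array([0.0005, 0.0002])) stub (np.float64(69.33), array([0.6389, 0.0078]), array([0.0005, 0.0002])) boss (np.float64(30.66), array([0.6382, 0.008 ]), array([0.0009, 0.    ]))
scene1 tyre (np.float64(16.74), array([ 0.6338, -0.0052]), array([0.0004, 0.0004]))
top0 tyre (np.float64(37.94), array([ 0.6298, -0.002 ]), array([0.0003, 0.0004]))
scene0 tyre (np.float64(18.57), array([ 0.6352, -0.007 ]), array([0.0005, 0.0004]))
ring scene (np.float64(0.51), array([0.6341, 0.0026]), array([0.0004, 0.0002]))
ring top (np.float64(0.26), array([0.6368, 0.0048]), array([0.0005, 0.0003]))
ring scene2 exp .629 -.0149 (np.float64(0.6), array([ 0.6312, -0.0109]), array([0.0002, 0.0004]))
ring top2 (np.float64(0.24), array([ 0.6316, -0.0125]), array([0.0003, 0.0003]))
```

```bash
python3 - <<'E'
from h import *
out=[]
def crop(n,cam,x,y,w,h,s,cs):
    i=cv2.resize(cv2.imread(f"pics/{n}.png")[y:y+h,x:x+w],None,fx=s,fy=s,interpolation=2)
    for c,col in cs:
        p=(proj(cam,circ(*c))-[x,y]+.5)*s;cv2.polylines(i,[np.round(p).astype(np.int32)],True,col,1)
    return i
W=[((.631,0,.068,.010),(255,0,0)),((.631,0,.065,.013),(255,0,0)),((.631,0,.048,.029),(0,255,0)),((.631,0,.044,.06),(0,255,0))]
r=[((.6311,-.0007,.0834,.0155),(255,0,255)),((.6311,-.0007,.0834,.0195),(255,0,255))]
a=crop("scene1","scene",320,240,50,50,8,W);a0=crop("scene3","scene",320,235,50,50,8,r)
b=crop("top3","top",295,187,50,25,8,W[:2]);c=crop("top2","top",295,187,50,25,8,W[2:])
cv2.imwrite("pics/ov.png",np.vstack([np.hstack([a,a0]),np.hstack([b,c])]))
E
```

```text
(no output)
```

View pics/ov.png

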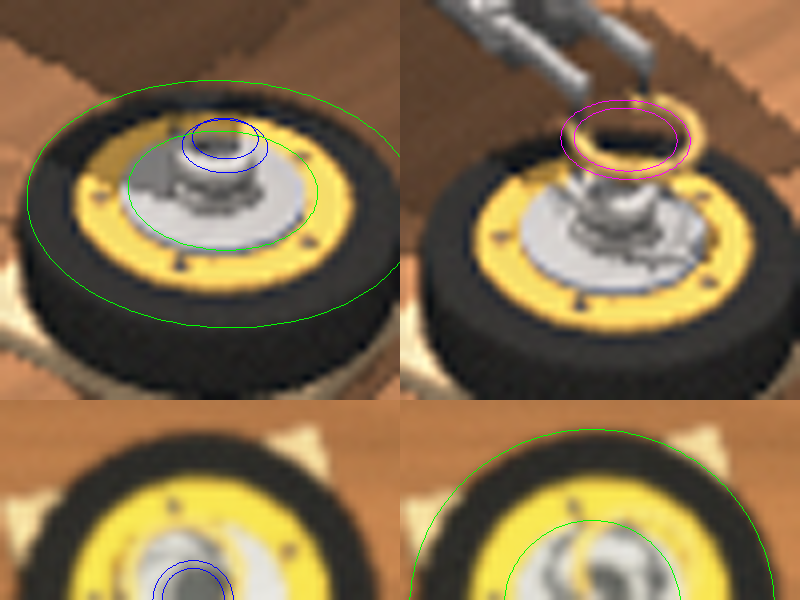

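In the overlays the boss and stub sit about 10 px left of the model at 8x, and the ring about 12 px right of it. So the ring is several mm off the stub, and I'll quantify that.

```bash
python3 - <<'E'
from h import *
print("boss scene manual",ray("scene",proj("scene",[.631,0,.048])[0]+[-1.25,.3],.048))
print("ring scene manual",ray("scene",proj("scene",[.6311,-.0007,.0834])[0]+[1.5,-.4],.0834))
for n,box in(("top0",(290,180,350,240)),("top3",(290,180,350,240)),("scene0",(318,238,376,295)),("scene1",(318,238,376,295)),("scene3",(318,255,376,295))):
    i=cv2.imread(f"pics/{n}.png");h=cv2.cvtColor(i,cv2.COLOR_BGR2HSV).astype(int);x0,y0,x1,y1=box
    s=cv2.resize(i[y0:y1,x0:x1],None,fx=8,fy=8,interpolation=2);h=cv2.cvtColor(s,cv2.COLOR_BGR2HSV).astype(int)
    m=((h[...,0]>18)&(h[...,0]<32)&(h[...,1]>130)&(h[...,2]>90)).astype(np.uint8)
    cs,_=cv2.findContours(m,0,1);cs=max(cs,key=cv2.contourArea)
    (cx,cy),ax,an=cv2.fitEllipse(cv2.convexHull(cs));px=(np.array([cx,cy])+.5)/8-.5+[x0,y0]
    print(n,px.round(2),np.round(np.array(ax)/8,1),round(an),ray(n[:-1],px,.044).round(4),ray(n[:-1],px,.048).round(4))
E
```

```text
boss scene manual [ 0.62999526 -0.0031703   0.048     ]
ring scene manual [0.63213919 0.00317831 0.0834    ]
top0 [319.51 212.39] [33.4 33.7] 102 [ 0.6318 -0.0027  0.044 ] [ 0.6313 -0.0027  0.048 ]
top3 [319.34 211.37] [31.1 33.8] 84 [ 0.6345 -0.0022  0.044 ] [ 0.6339 -0.0022  0.048 ]
scene0 [346.24 264.76] [22.2 34.8] 93 [ 0.6305 -0.0029  0.044 ] [ 0.6341 -0.0062  0.048 ]
scene1 [346.21 264.74] [22.3 34.8] 92 [ 0.6304 -0.0029  0.044 ] [ 0.634  -0.0062  0.048 ]
scene3 [346.15 264.77] [22.1 34.8] 93 [ 0.6304 -0.0031  0.044 ] [ 0.634  -0.0064  0.048 ]
```

```bash

python3 -m handwheel '{"jaw":[2.5,2.5,2.5,2.5,2.5],"dp":[[-0.1,0.25,0],[-0.1,0.3,0],[0,0,0],[0,0,0],[0,0,0]],"turn":[0,0,0,0,0]}' 50
cat > rf.py <<'E'
from h import *
import sys
n=sys.argv[1];s=np.array(manip.observe()["tool_pos"]);z=s[2]-.0058
for c in("scene","top"):
    i=manip.get_image(c)[:,:,::-1].copy();cv2.imwrite(f"pics/{c}{n}.png",i)
    h=cv2.cvtColor(i,cv2.COLOR_BGR2HSV).astype(int);M=gaussian_filter(((h[...,0]>15)&(h[...,0]<32)&(h[...,1]>110)&(h[...,2]>110)).astype(float),.4)
    if c=="top":M=gmag(i)
    R=[]
    for dz in(-.002,-.001,0,.001,.002) if c=="scene" else (0,):
     for dx in np.arange(-6,6.1,.5):
      for dy in np.arange(-6,6.1,.5):
        v=lambda r:np.mean(map_coordinates(M,proj(c,circ(.631+dx/1e3,-.0028+dy/1e3,z+dz,r)).T[::-1],order=1))
        sc=v(.0175)-.5*v(.0125)-.5*v(.0225) if c=="scene" else v(.0155)+v(.0195)
        R.append((sc,.631+dx/1e3,-.0028+dy/1e3,dz))
    for dz in sorted({r[3] for r in R}):
        k=sorted([r for r in R if r[3]==dz],reverse=True)[:6];print(c,dz,round(k[0][0],2),np.mean([q[1:3] for q in k],0).round(4))
    for q in("ring_center","groove"):print(c,q,[(round(d["p"],2),np.round(d["location"],4).tolist()) for d in manip.landmark_of(c,q)][:3])
E
python3 rf.py 4; python3 -c "
from h import *
st()"
```

```text
clock: 22.88
tool_pos: [0.5048, 0.0021, 0.0897]
orientation: [3.142, -0.0, -0.064]
ft_force: [-1.2, -0.2, -1.3]
grip_width: 0.0325
grasp_force: 49.6
scene -0.002 0.49 [ 6.295e-01 -4.000e-04]
scene -0.001 0.5 [ 0.6304 -0.0012]
scene 0 0.5 [ 0.6314 -0.0022]
scene 0.001 0.49 [ 0.6323 -0.003 ]
scene 0.002 0.5 [ 0.6332 -0.0038]
scene ring_center [(0.93, [0.337, -0.2782, 0.0025]), (0.75, [0.6292, -0.0019, 0.0558]), (0.72, [0.6272, -0.0025, 0.0837])]
scene groove [(0.56, [0.6334, -0.0034, 0.0559])]
top 0 33.45 [0.6251 0.0023]
top ring_center [(0.98, [0.3338, -0.2817, 0.0029]), (0.45, [0.6292, -0.0037, 0.0888])]
top groove [(0.58, [0.6333, 0.0021, 0.0599])]
23.18 [0.5048 0.0023 0.0897] [180.     0.    -3.65] [-0.45 -0.87 -1.21] 0.0326 49.559712409973145
```

Ring and stub now agree within about 1 mm. I'll descend in small steps, watching the force.

```bash

python3 -m handwheel '{"jaw":[2.5,2.5,2.5,2.5,2.5,2.5],"dp":[[0,0,0.4],[0,0,0.4],[0,0,0.3],[0,0,0.1],[0,0,0],[0,0,0]],"turn":[0,0,0,0,0,0]}' 50
python3 rf.py 5
python3 -m handwheel '{"jaw":[2.5,2.5,2.5,2.5],"dp":[[0,0,0.2],[0,0,0.15],[0,0,0],[0,0,0]],"turn":[0,0,0,0]}' 50
```

```text
clock: 23.68
tool_pos: [0.5048, 0.0022, 0.0776]
orientation: [3.142, 0.0, -0.064]
ft_force: [-0.3, -0.0, -2.4]
grip_width: 0.0326
grasp_force: 49.6
scene -0.002 0.48 [ 6.289e-01 -2.000e-04]
scene -0.001 0.48 [ 0.63  -0.001]
scene 0 0.48 [ 0.631 -0.002]
scene 0.001 0.48 [ 0.6318 -0.0028]
scene 0.002 0.49 [ 0.6329 -0.0037]
scene ring_center [(0.82, [0.3361, -0.2773, 0.0015]), (0.64, [0.6303, -0.0048, 0.0738])]
scene groove [(0.72, [0.6306, -0.002, 0.0578]), (0.59, [0.5426, -0.4733, 0.0019])]
top 0 32.27 [0.6254 0.0025]
top ring_center [(0.62, [0.631, -0.0053, 0.0763]), (0.57, [0.3367, -0.2817, 0.0046])]
top groove [(0.63, [0.6314, 0.0013, 0.0616]), (0.54, [0.7531, -0.1711, -0.0001])]
clock: 24.32
tool_pos: [0.5047, 0.0022, 0.0741]
orientation: [3.141, 0.0, -0.064]
ft_force: [0.5, 0.6, -1.6]
grip_width: 0.0325
grasp_force: 49.6
```

```bash

for k in 1 2; do python3 -m handwheel '{"jaw":[2.5,2.5,2.5,2.5,2.5],"dp":[[0,0,0.1],[0,0,0.1],[0,0,0.1],[0,0,0],[0,0,0]],"turn":[0,0,0,0,0]}' 50 | grep -E "pos|ft_f"; done
python3 rf.py 6 | grep "scene 0 "
```

```text
tool_pos: [0.5048, 0.0022, 0.0711]
ft_force: [-0.2, 0.2, -0.9]
tool_pos: [0.5048, 0.0022, 0.0682]
ft_force: [-0.9, 0.1, -2.0]
scene 0 0.56 [ 0.6306 -0.0019]
```

The ring is around the full stub diameter without contact. I'll continue to the groove.

```bash

for k in 1 2; do python3 -m handwheel '{"jaw":[2.5,2.5,2.5,2.5,2.5],"dp":[[0,0,0.1],[0,0,0.1],[0,0,0.1],[0,0,0],[0,0,0]],"turn":[0,0,0,0,0]}' 50 | grep -E "pos|ft_f"; done
python3 rf.py 7
python3 - <<'E'
from h import *
r=[((.6306,-.003,.056,.0155),(255,0,255)),((.6306,-.003,.056,.0195),(255,0,255)),((.6306,-.003,.068,.010),(255,0,0))]
a=cv2.imread("pics/scene7.png");x,y,w,h,s=315,230,60,60,10
i=cv2.resize(a[y:y+h,x:x+w],None,fx=s,fy=s,interpolation=2)[:,:400+200];j=i.copy()
for c,col in r: cv2.polylines(j,[np.round((proj("scene",circ(*c))-[x,y]+.5)*s).astype(np.int32)],True,col,1)
cv2.imwrite("pics/fin.png",np.hstack([i[50:500,100:500],j[50:500,100:500]]))
E
```

```text
tool_pos: [0.5048, 0.0022, 0.0651]
ft_force: [0.6, -0.1, -1.8]
tool_pos: [0.5048, 0.0022, 0.0621]
ft_force: [0.7, -0.3, -0.5]
scene -0.002 0.51 [ 6.293e-01 -5.000e-04]
scene -0.001 0.51 [ 0.6303 -0.0015]
scene 0 0.51 [ 0.6312 -0.0021]
scene 0.001 0.51 [ 0.632  -0.0029]
scene 0.002 0.51 [ 0.633  -0.0037]
scene ring_center [(0.81, [0.6274, -0.0053, 0.057]), (0.72, [0.3395, -0.2814, 0.0036])]
scene groove [(0.66, [0.6303, 0.0001, 0.0569])]
top 0 28.62 [0.6294 0.0029]
top ring_center [(0.97, [0.3318, -0.2815, 0.0038]), (0.52, [0.6291, -0.0025, 0.0562])]
top groove [(0.89, [0.6302, 0.0007, 0.0593]), (0.59, [0.6306, -0.0019, 0.0022])]
```

View pics/fin.png

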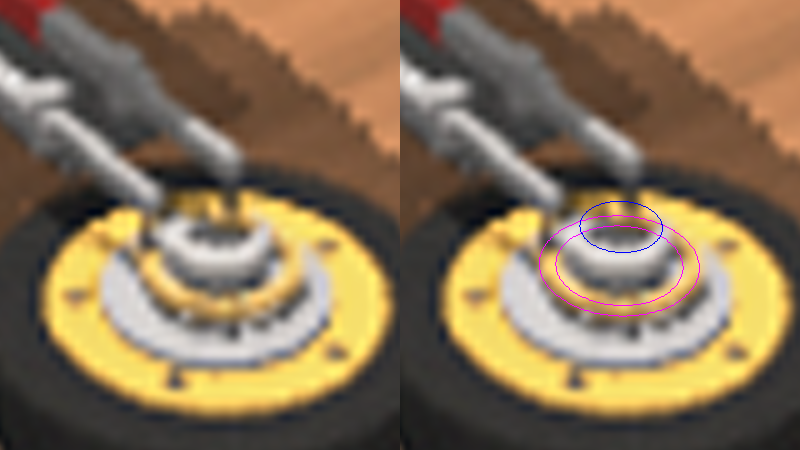

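The ring surrounds the stub at groove height with a clear gap all round: ring centre (222,265), boss below it untouched. I'll let it settle and hand in.

```bash

python3 -m handwheel '{"jaw":[2.5,2.5,2.5,2.5],"dp":[[0,0,0],[0,0,0],[0,0,0],[0,0,0]],"turn":[0,0,0,0]}' 50
python3 -c "
from plant import manip
print(manip.finish_job())"
```

```text
clock: 26.92
tool_pos: [0.5048, 0.0022, 0.0622]
orientation: [3.142, -0.0, -0.064]
ft_force: [0.0, 0.7, -1.0]
grip_width: 0.0325
grasp_force: 49.6
the job is handed in; nothing more can be done
None
```

The job is handed in (no verdict was returned): the lid lies released on the green mat, and the pliers are gripped in the air with the ring fully spread, measured within about 1 mm of the stub's axis and the groove's height, with no contact force seen.

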